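# Third hand at the optical bench: hold the rider on its stop

### The job

The wooden setting block left on the optical rail from the last set-up goes back into its own slot in the block holder. Then slide the loose rider along the rail up to the rail stop, without ramming it, and finish still holding it there, flat against the stop with a steady push of about 10 N on the stop (5 to 15 N is fine), so that I can tighten its clamp knob. Leave the other things on the bench where they are.

Things in the scene. Friction and masses are not known exactly. Their poses are not given: they have to be found in the camera images.
- rail: Aluminium optical rail fixed on the bench, across in front of the robot, slightly turned: 800 mm long (its y), 80 mm wide. Origin: centre of its underside, z up. Its flat top, 64 mm wide, is 40 mm above the bench. Part of it, locked at rail y = -345, -235 (lamp, slide holder) and +345 mm (lens): posts about 220 mm tall on black riders 70 mm long (y), 85 mm wide.
- rail_stop: Rail stop: aluminium block clamped immovably across the rail, 30 mm along the rail, 83 mm wide, standing 24 mm above the rail's top. Origin on the rail's top at the middle of the block; axes parallel to the rail's. The rider is pressed against its +y face, 15 mm from the origin.
- rider_grip (a point): Centre of the loose rider's upright aluminium post holder: a plain round post, 28 mm diameter, 50 mm tall, empty bore, on a black saddle. The point is half-way up: 25 mm below its top, 25 mm above the saddle's top, 45 mm above the rail's top. Axes parallel to the rail's. On the saddle's +x side, lower than its top, is a black clamp knob (slack, leave it).
- rider_nose (a point): Centre of the rider's end face towards the stop, 35 mm in -y from the post's axis, 10 mm above the rail's top. Saddle: 83 mm wide, 70 mm long, 20 mm tall. It hooks round the rail's edges: it slides (drag about 1 N, mass about 0.45 kg) but cannot be lifted off. It stands on the stop's +y side, the setting block between them. Metal to metal: on contact the force rises steeply.
- setting_block_center (a point): Centre of the dark hardwood setting block standing on the rail between the stop and the rider: 60 mm long (y, along the rail), 30 mm wide (x), 50 mm tall (z), about 75 g; this point is 25 mm above its underside.
- block_holder_hole1 (a point): The setting block's own slot, the middle-length one of three in the pale wooden holder (56 x 236 mm, 37 mm tall, fixed, long side across in front of the robot). Point: centre of the slot's mouth, 37 mm above the bench; y along the slot. Slot 64 x 34 mm, 15 mm deep: the block drops in upright, 2 mm to spare all round; fully home its centre is 10 mm above this point.
- block_holder_hole2 (a point): Mouth of the empty longest slot (84 x 34 mm) at the +y end of the same holder, for another block: to be left empty.
- short_block_center (a point): Centre of the 40 mm long block (30 mm wide, 50 mm tall) already in the shortest slot, at the -y end of the holder. Left alone.
- lens_tray: Bystander: grey open tray 85 x 180 x 28 mm with a lens on a post lying in it, on the bench beside the block holder. Origin at the centre of its underside.
- cleaner_bottle: Bystander: small amber bottle, 48 mm in diameter, 105 mm tall, beyond the rail. Origin at the centre of its underside.
- slide_mailer: Bystander: small white plastic slide case 34 x 84 x 22 mm, beyond the rail. Origin at the centre of its underside.
Mind the look-alikes: they are no part of the job. What is meant by the part that bears rider_grip is not purple, and is the smaller of those in its own colour.

How it is judged (in metres and radians):
On the way, in this order (a step that is already met when the one before it is completed fails the run):
1. the setting block stands fully home in its own slot and is let go (horizontal distance between setting_block_center and block_holder_hole1 below 0.006 m and z of setting_block_center in the frame of block_holder_hole1 below 0.0125 m and angle between the y axis of setting_block_center and the y axis of block_holder_hole1, either way round below 0.12 rad and angle between setting_block_center's own z axis and vertical below 0.08 rad and contact force between each of the arm, the fingers and setting_block below 0.05 N), for 0.2 s.
2. the rider is pressed flat against the stop with 5 to 15 N for a second (contact force between rider and rail_stop between 5 and 15 N and angle between the y axis of rider_grip and the y axis of rail, either way round below 0.035 rad), for 1 s.
At the end, for the whole second after the job is handed in: The robot is still holding the rider against the rail stop with its fingers, the rider pressing on the stop with 5 to 15 N, lying along the rail within 2 degrees and at rest; the setting block stands upright and fully home (within 2.5 mm) in its own slot, the middle-length one (all of step 2 and contact force between the fingers and rider above 3 N and linear speed of rider below 0.01 m/s and horizontal distance between setting_block_center and block_holder_hole1 below 0.006 m and z of setting_block_center in the frame of block_holder_hole1 below 0.0125 m and angle between the y axis of setting_block_center and the y axis of block_holder_hole1, either way round below 0.12 rad and angle between setting_block_center's own z axis and vertical below 0.08 rad); the arm keeps its last pose, push and grip.
It fails at once if the rider rams the stop (over 40 N) (contact force between rider and rail_stop above 40 N).
It fails at once if the other things are shifted by more than 15 mm (distance of any of short_block_center, lens_tray, cleaner_bottle, slide_mailer from where it was at the start of the episode above 0.015 m).
It also fails if it takes over 70 s, if anything falls off the work surface, if the arm or the gripper's body presses on something with over 40 N, if the wrist force passes 120 N, or if a joint passes its speed limit or range.

### The arm

A 7-joint arm with a two-finger parallel gripper is mounted at the origin on the work surface. World frame = base frame: x ahead of the robot, y to its left, z up, the work surface at z = 0. Lengths are in m, angles in degrees, forces in N, time in s.
With the tool pointing down it reaches from about 0.4 to 0.85 m from the base axis. Payload 4.5 kg.
Tool frame: the origin (TCP) lies at the very end of the fingers, on their centre line; the grasp point (between the pads) lies pinch_z behind it (pinch_z is the distance from the TCP to the grasp point, in m); z points along the fingers, y is the line along which they close (so a half turn about z gives the same grasp; the last joint's range is limited). The gripper opens to 85 mm and grips with 20 to 120 N. Pads are 22 mm wide; open, the fingers measure 114 mm over their backs; the gripper's body (76 mm by 85 mm) begins 54 mm behind the grasp point. The pads swing forward as they close: fully open they stand 13 mm farther back than shut.
Start: joints at [-70.141, 39.483, -11.15, 89.685, 9.013, 51.709, -12.324], TCP at [0.192, 0.595, 0.231] pointing down, gripper open.
Joint ranges: [-172.22, 172.22], [-26.19, 119.32], [-84.43, 86.54], [7.71, 146.69], [-57.33, 237.33], [2.42, 119.75], [-152.13, 152.13]. Speed limits (degrees/s): [147.25, 147.25, 180, 180, 180, 180, 180].

### API

Orientations are given as a 3x3 rotation matrix whose columns are the frame's x, y, z axes.
In Python, from bench import movep, move_linear, move_j, open_jaws, clamp, dwell, ik, get_state, camera, PlanningError, job_done, pinch_z gives the robot as it stands. Calls block until the motion is done:
- movep(position, orientation): joint-space move of the TCP to a pose.
- move_linear(position, frame=None, max_speed=0.15, threshold=None): straight line of the TCP; frame=None keeps the orientation; max_speed is the mean speed in m/s. With threshold (N) it stops when the force on the tool has changed by that much, and returns True; else False.
- move_j(angles): joint-space move.
- open_jaws() and clamp(): open the fingers fully, or close them until they stop; the grip force is fixed at half the most.
- dwell(seconds).
- ik(position, orientation): joint angles nearest the present ones, or None.
- get_state(): the state.
- camera(name): name is "scene" or "side" or "wrist"; returns a dict with "pixels" (400x640x3 uint8, red, green, blue), "z_map" (400x640 float32, m along the optical axis (not along the pixel's ray), 0 where there is no reading), "K" (3x3 intrinsics, pixels), "origin" and "orientation" of the camera in the world. Camera axes: x right, y down, z forward; pixel columns grow to the right and rows downward; lengths in m; the calibration is good to about 2 mm. A picture is of the moment at which its call begins.
A pose or a line that the arm cannot do raises PlanningError and nothing moves.
- job_done(): hands the job in; it is judged then, once.
The state is a dict: "t": time; "qpos": joint angles; "qvel": joint speeds; "joint_torque": joint torques, N m; "position": TCP position; "ee_rot": TCP orientation; "force": force on the tool from outside, world axes, zero at the start; "wrist_torque": the same for the moment, N m; "finger_gap": opening from 0.0 (shut) to 1.0 (fully open); "gripper_force": force on a finger pad.
Only numpy, scipy, OpenCV 4.12 (cv2) and the standard library are available. Lean on these libraries where they do the work, as an engineer would, in place of code of your own. Each camera call takes 0.05 s, during which the arm holds its last target. There are 200 camera calls.

## Working session

There is one attempt and no reset: what is moved stays moved. The work goes in short steps, each a Python script; the robot and the scene stay as the last script left them, time stands still between calls to the robot, and variables do not carry over. Pictures are saved under pics/ and viewed, at most 10 in all, crops included, and the job is handed in when it is done.

```bash
mkdir -p pics; ls
cat > h.py <<'E'
import numpy as np, cv2
from bench import *
def shot(n,f=None):
    c=camera(n)
    if f: cv2.imwrite('pics/'+f,cv2.cvtColor(c['pixels'],cv2.COLOR_RGB2BGR))
    return c
def cloud(c):
    K=c['K'];z=c['z_map'];v,u=np.mgrid[:z.shape[0],:z.shape[1]]
    p=np.stack([(u-K[0,2])/K[0,0]*z,(v-K[1,2])/K[1,1]*z,z],-1)
    return p@np.array(c['orientation']).T+np.array(c['origin'])
def ray(c,uv,h):
    d=np.array(c['orientation'])@np.linalg.inv(c['K'])@np.array([uv[0],uv[1],1.])
    o=np.array(c['origin']);return o+d*(h-o[2])/d[2]
E
python3 - <<'E'
from h import *
import pickle
for n in('scene','side','wrist'):
    c=shot(n,n+'0.png');pickle.dump(c,open(n+'0.pkl','wb'));print(n,c['origin'],np.round(c['orientation'],2).tolist(),c['K'][0,0])
s=get_state();print(s,pinch_z)
E
```

```text
pics
scene [1.24172429 0.87280314 0.79444403] [[-0.77, 0.36, -0.52], [0.64, 0.47, -0.61], [0.02, -0.8, -0.59]] 474.16992666151833
side [-0.1673004  -0.74187915  0.79857912] [[0.74, -0.36, 0.57], [-0.67, -0.38, 0.63], [-0.02, -0.85, -0.52]] 482.6842344435557
wrist [0.12167334 0.61621587 0.37432481] [[0.31, 0.91, 0.28], [0.95, -0.29, -0.09], [-0.0, 0.3, -0.95]] 339.6728029476158
{'t': 0.15, 'qpos': array([-70.14431791,  39.52182818, -11.14907619,  89.73223547,
         9.00965889,  51.70869656, -12.32496243]), 'qvel': array([-0.08016405, -0.15486484, -0.03260628, -0.24348046, -0.08365302,
       -0.09702356, -0.02269017]), 'joint_torque': array([-2.06881239e-03, -5.39933646e+01, -1.26857467e+00, -1.58717215e+01,
        9.26013017e-03,  6.47373716e-03, -1.62670347e-05]), 'position': array([0.19213094, 0.59420574, 0.23066835]), 'ee_rot': array([[-9.51513851e-01,  3.07605626e-01, -4.11528338e-04],
       [ 3.07605900e-01,  9.51512885e-01, -1.35652892e-03],
       [-2.57014132e-05, -1.41734461e-03, -9.99998995e-01]]), 'force': array([-0.54775528, -0.22677692, -0.32495522]), 'wrist_torque': array([ 0.00633151, -0.01299185,  0.03610552]), 'gripper_force': 0.0, 'finger_gap': 1.0002537962241795} 0.0187
```

View pics/scene0.png

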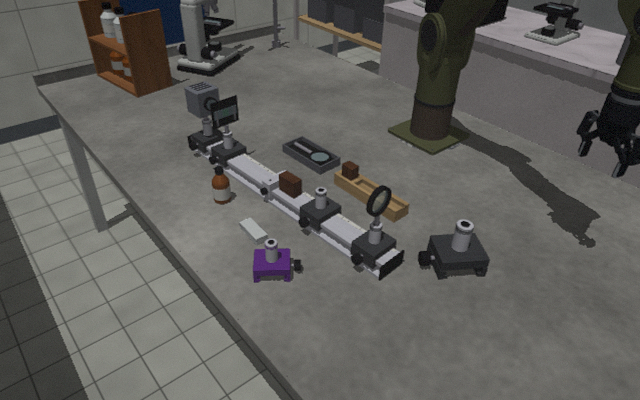

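View pics/side0.png

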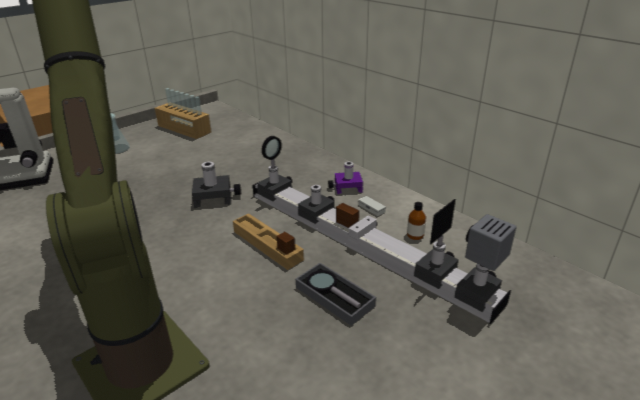

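The scene view shows these candidates for the rider: the black one on the rail (320,205), a purple one on the bench (272,262), and a bigger black one on the bench (460,255). The locked riders are at (207,140), (228,155) and (375,245). I choose (320,205): it is not purple, is the smaller black one, and stands loose on the rail. The setting block is at (290,184), and its look-alike, the short block in the holder, is at (350,170). The side view agrees, with the rider at (316,203) and the block at (347,215).

Run:
```python
from h import *
import pickle
ims=[]
for n,b in(('scene',(230,130,430,280)),('side',(220,160,420,310))):
    c=pickle.load(open(n+'0.pkl','rb'));P=cloud(c);I=c['pixels'];x0,y0,x1,y1=b
    ims.append(cv2.resize(I[y0:y1,x0:x1,::-1],None,fx=2,fy=2,interpolation=cv2.INTER_CUBIC))
    H=cv2.cvtColor(I,cv2.COLOR_RGB2HSV);ok=(c['z_map']>0)&(P[...,0]>.25)&(P[...,0]<1)&(abs(P[...,1])<.6)
    brown=((H[...,0]<12)&(H[...,1]>110)&ok).astype(np.uint8)
    k,L,S,C=cv2.connectedComponentsWithStats(brown)
    for i in range(1,k):
        if S[i,4]<40: continue
        p=P[L==i]; t=p[p[:,2]>np.percentile(p[:,2],98)-.006]
        print(n,'brown',C[i].round(),S[i,4],'topz',np.percentile(t[:,2],50).round(4),cv2.minAreaRect((t[:,:2]*1000).astype(np.float32)))
    tan=(H[...,0]>=12)&(H[...,0]<25)&(H[...,1]>80)&ok
    t=P[tan&(abs(P[...,2]-.037)<.006)];print(n,'holder',len(t),t[:,2].mean(),cv2.minAreaRect((t[:,:2]*1000).astype(np.float32)))
    r=P[ok&(abs(P[...,2]-.04)<.004)&(H[...,1]<40)&(H[...,2]>110)]
    (vx,vy,a,b2)=cv2.fitLine((r[:,:2]).astype(np.float32),cv2.DIST_HUBER,0,.01,.01).ravel();print(n,'rail',len(r),vx,vy,a,b2,cv2.minAreaRect((r[:,:2]*1000).astype(np.float32)))
    r=P[ok&(abs(P[...,2]-.064)<.003)&(H[...,1]<40)&(H[...,2]>100)];print(n,'stop',len(r),np.median(r,0),cv2.minAreaRect((r[:,:2]*1000).astype(np.float32)))
    r=P[ok&(abs(P[...,2]-.11)<.004)&(P[...,1]>-.2)];print(n,'z110',len(r),np.median(r,0),cv2.minAreaRect((r[:,:2]*1000).astype(np.float32)))
cv2.imwrite('pics/crop.png',np.vstack(ims)[:600])
```

```text
scene brown [350. 165.] 52 topz 0.0726 ((434.91845703125, 59.33177185058594), (39.13288879394531, 28.591699600219727), 88.0628890991211)
scene brown [288. 177.] 100 topz 0.0906 ((622.760009765625, 26.134382247924805), (28.26407814025879, 58.83428192138672), 4.608406066894531)
scene holder 475 0.03642654773804609 ((431.88763427734375, 141.49758911132812), (60.62979507446289, 240.97470092773438), 1.590145468711853)
scene rail 1858 0.08551448 -0.99633694 0.6244744 0.06377059 ((711.9277954101562, 28.67279052734375), (246.991943359375, 713.0153198242188), 4.465395927429199)
scene stop 171 [ 0.6402587  -0.01922978  0.06448425] ((693.0821533203125, 141.74102783203125), (289.669677734375, 754.2381591796875), 13.62950611114502)
scene z110 206 [0.60690229 0.32256783 0.11002723] ((625.0049438476562, 191.6053924560547), (89.5645523071289, 663.748291015625), 23.484176635742188)
side holder 656 0.03566940979025351 ((426.5037536621094, 141.99099731445312), (59.98967361450195, 243.33383178710938), 1.4791224002838135)
side rail 1867 0.09000997 -0.99594086 0.6198529 -0.017285623 ((672.8584594726562, -60.213775634765625), (163.68580627441406, 710.7556762695312), 4.3989129066467285)
side stop 189 [ 0.62169638 -0.02874153  0.06301568] ((718.10888671875, 58.97869873046875), (334.7314453125, 68.83934783935547), 42.86337661743164)
side z110 113 [0.5948951  0.3144505  0.10905293] ((622.0791625976562, 190.83090209960938), (95.79351806640625, 660.7879638671875), 27.867029190063477)
```

View pics/crop.png

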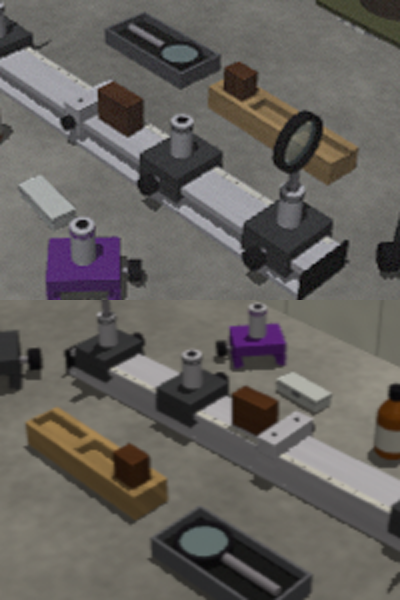

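The crops confirm the choice. The slim black rider with the post sits on the rail, with the dark setting block between it and the aluminium stop. The holder has its middle and long slots empty. Next I'll move over the block for a close look.

```bash
cat >> h.py <<'E'
def frame(yaw,flip=1,cross=False):
    a=np.radians(yaw);X=np.array([np.cos(a),np.sin(a),0]);Y=np.array([-np.sin(a),np.cos(a),0])
    y=flip*(Y if cross else X); z=np.array([0,0,-1.]); x=np.cross(y,z)
    return np.stack([x,y,z],1)
E
python3 - <<'E'
from h import *
import pickle
R0=get_state()['ee_rot']
movep([.25,.46,.36],R0)
for f in(1,-1):
    print(f,ik([.5,.08,.32],frame(5,f)),ik([.43,.14,.05],frame(1.5,f)),ik([.62,.1,.08],frame(5,f,True)))
j=min((q for q in(ik([.53,.08,.32],frame(5,f)) for f in(1,-1)) if q is not None),key=lambda q:abs(q-get_state()['qpos']).max())
move_j(j);s=get_state();print(s['t'],s['position'],s['ee_rot'].round(2))
c=shot('wrist','w1.png');pickle.dump(c,open('w1.pkl','wb'))
E
```

```text
1 [-21.09193075  24.30957316  10.25046625 103.42882393  -5.28233438
  52.72319783  -3.52841048] [-24.1541457   47.64246958   0.4485289  126.78588521  -3.40921361
   5.58233624 -18.95886076] [ -6.09571216  51.27784427 -13.28844383  95.4242574   18.0290658
  35.40950463  65.64318957]
-1 [  8.35278054  26.88117024 -34.88752813 101.99076918  18.01032228
  56.76362549 151.36976371] [-16.12668276  47.72490817 -12.54272251 126.39869407  54.9170667
  11.32431593 102.47619573] [-25.4311581   53.4445641   22.67318223  96.54388879 -31.40146553
  36.46207526 -70.31021034]
2.675 [0.5297728  0.08202926 0.31995774] [[-0.09  1.   -0.  ]
 [ 1.    0.09  0.  ]
 [ 0.   -0.   -1.  ]]
```

View pics/w1.png

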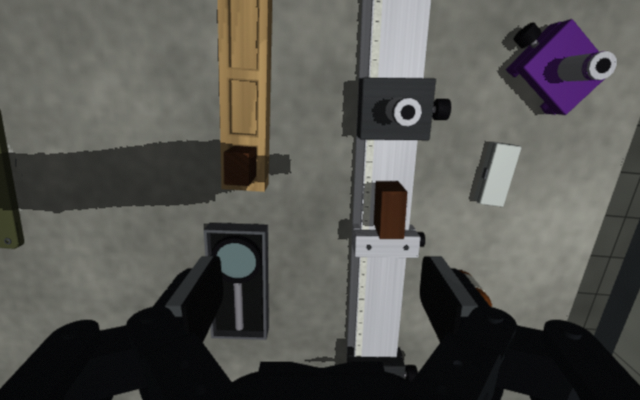

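The wrist view shows the whole job: setting block (391,208), middle slot (243,106), short block (240,167), stop (387,243) and rider post top (407,112).

Run:
```python
from h import *
import pickle
c=pickle.load(open('w1.pkl','rb'));P=cloud(c);H=cv2.cvtColor(c['pixels'],cv2.COLOR_RGB2HSV);v,u=np.mgrid[:400,:640]
def rect(m,n,z):
    # rays onto the plane z
    k,L,S,C=cv2.connectedComponentsWithStats(m.astype(np.uint8))
    for i in range(1,k):
        if S[i,4]<150: continue
        ct=cv2.findContours((L==i).astype(np.uint8),cv2.RETR_EXTERNAL,cv2.CHAIN_APPROX_NONE)[0][0].reshape(-1,2)
        q=np.array([ray(c,p,z)[:2] for p in ct])*1000
        print(n,C[i].round(),S[i,4],'z',np.median(P[L==i][:,2]).round(4),[np.round(a,1) for a in cv2.minAreaRect(q.astype(np.float32))])
brown=(H[...,0]<12)&(H[...,1]>110)&(v<300)
rect(brown&(P[...,2]>.086),'block',.09)
rect(brown&(abs(P[...,2]-.072)<.004),'short',.072)
tan=(H[...,0]>=10)&(H[...,0]<28)&(H[...,1]>60)&(u>200)&(u<290)&(v<200)
rect(tan&(P[...,2]<.031)&(P[...,2]>.012),'slot',.022)
rect((P[...,2]<.031)&(P[...,2]>.012)&(u>224)&(u<262)&(v<150),'slot any',.022)
rect(tan&(P[...,2]>.031),'rim',.037)
rect((abs(P[...,2]-.064)<.0035)&(v>200)&(v<270)&(u>330)&(u<430),'stop',.064)
rect((abs(P[...,2]-.06)<.004)&(v<160)&(u>330)&(u<460)&(H[...,2]<90),'saddle',.06)
rect((P[...,2]>.105)&(v<160)&(u>330)&(u<460),'post',.11)
rect((abs(P[...,2]-.04)<.0035)&(v<350)&(u>330)&(u<460)&(H[...,2]>100),'rail',.04)
```

```text
block [392. 213.] 1103 z 0.0912 [array([620.2,  26.7]), array([29.3, 59.8]), np.float64(5.4)]
short [237. 167.] 528 z 0.0729 [array([434.6,  60.9]), array([29.7, 40. ]), np.float64(1.7)]
slot [244.  33.] 1924 z 0.0229 [array([427.7, 211.6]), array([34., 74.]), np.float64(2.0)]
slot [268.  90.] 428 z 0.0217 [array([459.8, 138.1]), array([  3.5, 224.9]), np.float64(1.3)]
slot [244. 106.] 1435 z 0.023 [array([429.5, 127.5]), array([33.9, 65.6]), np.float64(2.0)]
slot any [244.  33.] 1924 z 0.0229 [array([427.7, 211.6]), array([34., 74.]), np.float64(2.0)]
slot any [244. 106.] 1435 z 0.023 [array([429.5, 127.5]), array([33.9, 65.6]), np.float64(2.0)]
rim [243. 107.] 5479 z 0.0379 [array([432.5, 135.1]), array([ 57.8, 222.5]), np.float64(1.4)]
stop [387. 246.] 1323 z 0.0652 [array([627.1, -25.7]), array([83.4, 31.1]), np.float64(5.1)]
saddle [395. 107.] 3596 z 0.0611 [array([613.8, 143.8]), array([83.2, 69. ]), np.float64(4.4)]
post [407. 111.] 649 z 0.1112 [array([613.2, 144.2]), array([27.3, 27.9]), np.float64(52.0)]
rail [399.  38.] 4334 z 0.0412 [array([608.1, 220. ]), array([64.9, 80.8]), np.float64(4.4)]
rail [392. 164.] 2370 z 0.0412 [array([621.7,  46.5]), array([ 64.8, 119.5]), np.float64(4.5)]
rail [379. 302.] 4140 z 0.0413 [array([ 635.5, -132.2]), array([ 64.9, 155.6]), np.float64(4.4)]
```

Run:
```python
from h import *
import pickle
move_linear([.432,.10,.22],frame(1.5,1),max_speed=.25)
c=shot('wrist','w2.png');P=cloud(c)
print(get_state()['t'],c['origin'])
W=((P[...,2]>.034)&(P[...,2]<.045)).astype(np.uint8)
ct,hi=cv2.findContours(W,cv2.RETR_CCOMP,cv2.CHAIN_APPROX_NONE)
for k,h in zip(ct,hi[0]):
    if len(k)<60: continue
    k=k.reshape(-1,2)
    q=np.array([ray(c,p,.037)[:2] for p in k])*1000
    print(h[3],k.mean(0).round(),[np.round(a,1) for a in cv2.minAreaRect(q.astype(np.float32))])
```

```text
3.4917 [0.43250281 0.17464427 0.36451199]
-1 [317. 190.] [array([432.9,  78.9]), array([29.2,  3.1]), np.float64(1.5)]
-1 [494. 217.] [array([622.3,  43.4]), array([ 68.4, 122.2]), np.float64(4.1)]
-1 [466. 130.] [array([573.6, 140.6]), array([ 6.1, 70.1]), np.float64(3.5)]
-1 [519.  45.] [array([608.8, 217. ]), array([68.5, 76.9]), np.float64(4.4)]
-1 [318. 123.] [array([431.6, 136.2]), array([ 56.2, 225.4]), np.float64(1.4)]
61 [317. 140.] [array([431.8, 128. ]), array([35.7, 64.2]), np.float64(1.5)]
```

View pics/w2.png

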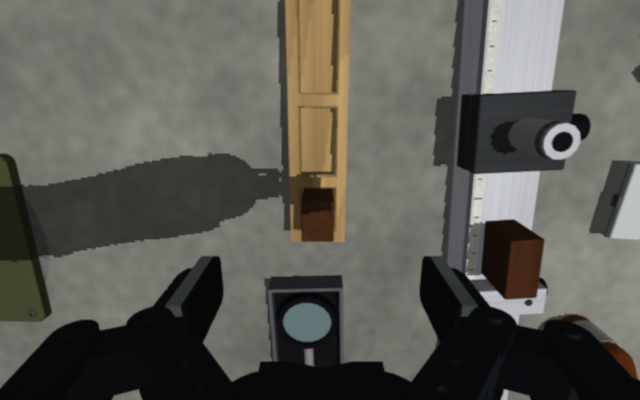

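The slot mouth is at (318,140), which gives (431.8, 128.0) mm at a yaw of 1.5°. Now I grasp the block.

Run:
```python
from h import *
R=frame(4.8,1)
move_linear([.6202,.0267,.20],R,max_speed=.25)
print(move_linear([.6202,.0267,.063],R,max_speed=.12,threshold=12))
clamp();s=get_state();print(s['t'],s['position'],s['finger_gap'],s['gripper_force'],s['force'])
move_linear([.6202,.0267,.16],R,max_speed=.12)
S=frame(1.5,1)
move_linear([.4318,.128,.16],S,max_speed=.2)
move_linear([.4318,.128,.09],S,max_speed=.15)
s=get_state();print(s['t'],s['position'],s['finger_gap'],s['gripper_force'],s['force'])
for n,b in(('side',(200,190,340,280)),('scene',(300,130,440,230))):
    c=shot(n); x0,y0,x1,y1=b
    cv2.imwrite(f'pics/{n}_h.png',cv2.resize(c['pixels'][y0:y1,x0:x1,::-1],None,fx=4,fy=4,interpolation=cv2.INTER_CUBIC))
c=shot('wrist','w3.png');P=cloud(c);H=cv2.cvtColor(c['pixels'],cv2.COLOR_RGB2HSV)
m=(H[...,0]<12)&(H[...,1]>110)&(P[...,1]>.085)&(P[...,1]<.18)&(abs(P[...,0]-.43)<.05)
p=P[m&(P[...,2]>.06)];print(len(p),p.min(0),p.max(0))
```

```text
False
6.2917 [0.62062824 0.0267044  0.0634208 ] 0.34114465290070123 60.78513264656067 [0.56719485 0.65083949 3.87697429]
9.0833 [0.4323391  0.12767166 0.09012204] 0.3390067092889716 60.216665267944336 [ 0.37012829 -0.98863393 -0.44692062]
8974 [0.41828167 0.09538133 0.07300144] [0.44904966 0.15706225 0.16723589]
```

View pics/w3.png

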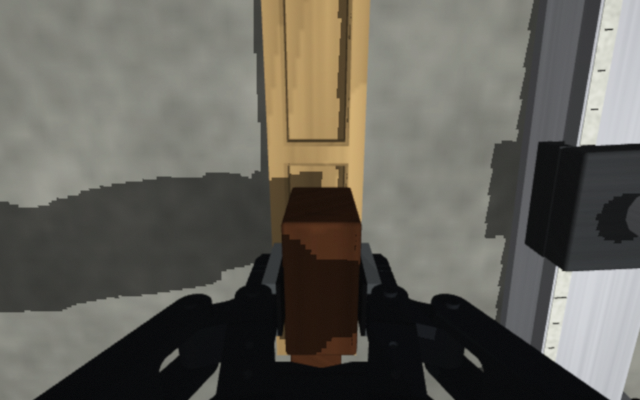

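Run:
```python
from h import *
S=frame(1.5,1)
c=shot('wrist');P=cloud(c);H=cv2.cvtColor(c['pixels'],cv2.COLOR_RGB2HSV)
m=(H[...,0]<14)&(H[...,1]>90)&(P[...,1]>.14)&(P[...,1]<.18)&(abs(P[...,0]-.432)<.008)
f=P[m&(P[...,2]>.072)&(P[...,2]<.11)];print('face y',np.percentile(f[:,1],[10,50,90]),'z',f[:,2].min(),f[:,2].max())
dy=float(np.clip(.128+.030-np.median(f[:,1]),-.002,.002));y=.1283+(dy if abs(dy)>.0007 else 0);x=.4314
print('y cmd',y)
hit=move_linear([x,y,.0462],S,max_speed=.04,threshold=6)
s=get_state();print(hit,s['t'],s['position'],s['force'])
```

```text
face y [0.15600938 0.15629588 0.15657524] z 0.07256494665402755 0.10999473761522983
y cmd 0.13000412379705112
False 10.5333 [0.43152927 0.13002742 0.04640322] [ 0.34577279 -0.19791493  0.17576339]
```

Run:
```python
from h import *
S=frame(1.5,1)
move_linear([.4315,.130,.0454],S,max_speed=.03,threshold=5)
open_jaws();s=get_state();print(s['position'],s['force'])
move_linear([.4315,.130,.12],S,max_speed=.12)
move_linear([.4315,.095,.24],S,max_speed=.2)
c=shot('wrist');P=cloud(c);H=cv2.cvtColor(c['pixels'],cv2.COLOR_RGB2HSV)
m=(H[...,0]<12)&(H[...,1]>110)&(abs(P[...,0]-.432)<.03)&(P[...,1]>.03)&(P[...,1]<.17)&(P[...,2]>.067)
k,L,S2,C=cv2.connectedComponentsWithStats(m.astype(np.uint8))
for i in range(1,k):
    if S2[i,4]<100: continue
    ct=cv2.findContours((L==i).astype(np.uint8),cv2.RETR_EXTERNAL,cv2.CHAIN_APPROX_NONE)[0][0].reshape(-1,2)
    q=np.array([ray(c,p,.072)[:2] for p in ct])*1000
    print(C[i].round(),'z',np.percentile(P[L==i][:,2],[10,50,90]).round(4),[np.round(a,1) for a in cv2.minAreaRect(q.astype(np.float32))])
m=(P[...,2]>.107)&(P[...,2]<.116)&(P[...,1]>.1)&(P[...,1]<.2)&(P[...,0]>.55)
print('post',P[m].mean(0),m.sum(),get_state()['t'])
for cross_f in(1,-1): print(ik([.613,.144,.2],frame(4.8,cross_f,True)))
print(get_state()['qpos'])
```

```text
[0.43149884 0.12999384 0.04540058] [-0.11262218  0.05782042  0.27083437]
[323. 136.] z [0.0721 0.0731 0.0741] [array([432.9, 128.7]), array([27.9, 58.9]), np.float64(2.1)]
[321. 209.] z [0.0721 0.0731 0.0739] [array([432.6,  60.8]), array([28.3, 40. ]), np.float64(1.5)]
post [0.6120796  0.14435522 0.11119562] 1080 12.975
[ -7.39529425  42.49672335 -18.35082897  90.45565422  16.19740353
  49.68139597  63.01710305]
[-35.87318116  46.62589132  35.82587879  92.10733087 -32.62563409
  52.10526339 -73.23758904]
[-25.34343425  25.90769221  10.18846138 120.00155372  -7.79226788
  34.84943524  -8.19694432]
```

The block is home: its top is level with the short block, and it lies within about 1 mm of the slot centre. Next I grip the rider's post, closing along the rail, and slide it slowly.

Run:
```python
from h import *
R=frame(4.5,1,True);d=np.array([np.sin(np.radians(4.5)),-np.cos(np.radians(4.5)),0])
movep([.6130,.1442,.22],R)
s=get_state();print('free force along',s['force']@d,s['t'])
p=np.array([.6130,.1442,.072])
print(move_linear(p,R,max_speed=.12,threshold=12))
f0=get_state()['force'];clamp();s=get_state();print(s['t'],s['position'],s['finger_gap'],s['gripper_force'],f0.round(2),s['force'].round(2))
hit=move_linear(p+.10*d,R,max_speed=.06,threshold=8)
s=get_state();print(hit,s['t'],s['position'],s['force'].round(2),(s['force']@d).round(2))
hit=move_linear(p+.13*d,R,max_speed=.005,threshold=4)
s=get_state();print(hit,s['t'],s['position'],s['force'].round(2),(s['force']@d).round(2),(s['position']-p)@d)
dwell(.3);s=get_state();print(s['position'],s['force'].round(2),(s['force']@d).round(2))
```

```text
free force along 0.6323102934309907 14.1167
False
16.0667 [0.61326749 0.14434446 0.07241876] 0.3108364805443265 58.89396607875824 [ 0.09 -0.39 -0.57] [-0.39  0.12  3.95]
False 17.8833 [0.62136419 0.04400992 0.07239003] [0.66 0.95 5.02] -0.9
True 21.775 [0.62294397 0.02409286 0.07243036] [0.31 0.29 3.64] -0.26 0.12051708773719762
[0.62293352 0.02422173 0.07242623] [-0.59 -1.02  4.01] 0.97
```

Contact came at 120.5 mm, as predicted. Now I build up the push in small steps.

```bash
cat >> h.py <<'E'
d=np.array([np.sin(np.radians(4.5)),-np.cos(np.radians(4.5)),0])
def push(n=8):
    a=[]
    for _ in range(n):
        dwell(.04);a.append(-(get_state()['force']@d))
    return np.mean(a),np.std(a)
E
python3 - <<'E'
from h import *
R=frame(4.5,1,True);p=np.array([.6130,.1442,.072])
for k in range(14):
    a=.1203+.0002*k
    move_linear(p+a*d,R,max_speed=.005);f,e=push()
    print(round(a,4),round((get_state()['position']-p)@d,5),round(f,2),round(e,2))
    if f>9.5: break
print(get_state()['t'])
E
```

```text
0.1203 0.12029 -1.24 0.4
0.1205 0.12032 -1.11 0.38
0.1207 0.12031 -0.35 0.58
0.1209 0.12029 -0.33 0.42
0.1211 0.12028 -0.14 0.26
0.1213 0.12028 0.4 0.55
0.1215 0.12033 0.68 0.47
0.1217 0.12032 0.92 0.6
0.1219 0.12029 1.07 0.32
0.1221 0.12034 1.26 0.54
0.1223 0.12045 1.54 0.4
0.1225 0.12049 1.84 0.36
0.1227 0.12051 2.12 0.45
0.1229 0.12052 2.43 0.47
30.4083
```

The arm is compliant, at about 1.5 N/mm. I continue in larger steps.

Run:
```python
from h import *
R=frame(4.5,1,True);p=np.array([.6130,.1442,.072])
a=.1229
for k in range(16):
    a+=.0007
    move_linear(p+a*d,R,max_speed=.01);f,e=push(6)
    print(round(a,4),round((get_state()['position']-p)@d,5),round(f,2),round(e,2))
    if f>9.7: break
dwell(.5);f,e=push(10);s=get_state();print(f,e,s['t'],s['force'],s['wrist_torque'],s['finger_gap'],s['gripper_force'])
```

```text
0.1236 0.12057 3.46 0.38
0.1243 0.1206 4.23 0.28
0.125 0.12062 4.76 0.22
0.1257 0.12064 6.03 0.42
0.1264 0.12067 6.68 0.45
0.1271 0.1207 8.01 0.53
0.1278 0.12074 8.86 0.33
0.1285 0.12076 9.48 0.36
0.1292 0.1208 10.58 0.72
10.866494778262954 0.544108633074207 35.825 [-2.78048071 11.71997163  6.38785239] [ 2.12261521  0.47850404 -0.23056794] 0.3144994068741911 59.760934710502625
```

Run:
```python
from h import *
dwell(1.2);print(push(10))
a=shot('scene')['pixels'][120:290,190:430,::-1];b=shot('side')['pixels'][150:320,220:460,::-1]
cv2.imwrite('pics/end.png',np.vstack([cv2.resize(i,None,fx=1.7,fy=1.7) for i in(a,b)]))
```

```text
(np.float64(10.93449868852819), np.float64(0.5332752149617194))
```

View pics/end.png

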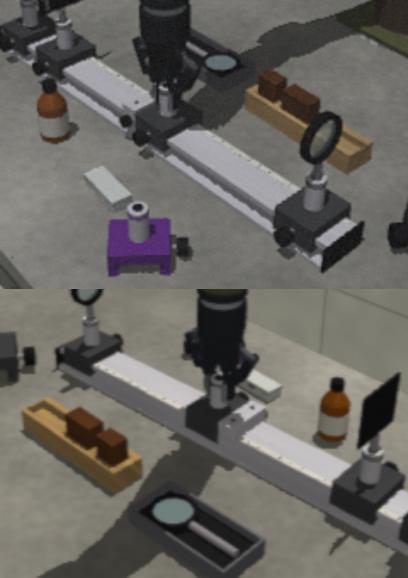

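The end views show the rider against the stop at about (165,120) above and (225,415) below. The setting block sits in the middle slot, the long slot is empty, and the bystanders are untouched.

```bash
python3 -c "
from bench import *
print(job_done())"
```

```text
the job is handed in; nothing more can be done
None
```

The job is handed in: the setting block is home in its own middle slot, and the gripper is holding the rider against the rail stop with a steady push of about 11 N, measured at the wrist, ready for you to tighten the clamp knob.

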